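Transfer a row of weighed combustion boats to the furnace rack in sequence

ROBOT

A 6-joint arm with a two-finger parallel gripper is mounted at the origin on a cart in front of the work surface, level with it; the furniture and walls round the work are solid. World frame = base frame: x ahead of the robot, y to its left, z up, the work surface at z = 0. Lengths are in mm, angles in rad, forces in N, time in s.
With the tool pointing down it reaches from about 400 to 925 mm from the base axis. Payload 12.5 kg.
Tool frame: the origin (TCP) lies midway between the tips of the shut fingers; the grasp point (between the pads) lies 19 mm behind it; z points along the fingers, y is the direction in which the jaws open and shut (so a half turn about z gives the same grasp; the last joint's range is limited). The gripper opens to 95 mm and grips with 3 to 60 N. Pads are 20 mm wide; open, the fingers measure 119 mm over their backs; the gripper's body (75 mm by 180 mm) begins 59 mm behind the grasp point.
Start: joints at [-1.358, 0.491, 1.559, -0, 1.092, -0.106], TCP at [195.915, -593.518, 214.661] pointing down, gripper open.
Joint ranges: [-3.1, 3.1], [-0.84, 2.19], [0.05, 2.79], [-1.13, 4.28], [0.06, 2.93], [-2.69, 2.69]. Speed limits (rad/s): [2.22, 2.22, 2.79, 3.14, 3.14, 3.14].

INTERFACE

Orientations are given as [roll, pitch, yaw] about the fixed x, y, z axes, in that order (R = Rz(yaw) Ry(pitch) Rx(roll)).
In Python, from cell import env gives the robot as it stands.
- The arm moves only by the tool servo_tool, never from a script. Its argument "plan" is a list of rows, each a list of 7 numbers: the shift along the tool's x, y, z in m, then the turn, a rotation vector about the tool's x, y, z in degrees, then the opening in per cent of the stroke, from 0 (shut) to 100 (fully open). In form: [[dx, dy, dz, wx, wy, wz, jaw], ...]. A call has 1 to 8 rows; each row shifts and turns the pose as measured when the row begins, along the tool's axes as they then stand; what a row does not reach is not made up. A row lasts 1/12 s, in which the tool goes at most 41.7 mm and 7.16 degrees, less where a joint would pass 70% of its speed; a pose out of reach is approached as far as the arm can. A call is refused whole if a number of a shift passes 0.0417 or a number of a turn 7.16, either way. A call with a gripper value outside its range is refused whole. The fingers move at their own pace and stop on an object; the grip force is fixed at half the most. Time passes only in rows, so rows that do not move let the fingers close. It gives the time, the measured TCP pose, the force and the opening at its end, in the units of the state.
- env.state(): the state, without advancing time (a new reading comes with each control period).
- env.read_camera(name): name is "scene" or "top"; returns a dict with "img" (480x640x3 uint8, blue, green, red), "intrinsics" (3x3 intrinsics, pixels), "R" (3x3) and "t" (3): a world point X has camera coordinates R X + t. Camera axes: x right, y down, z forward; pixel columns grow to the right and rows downward; lengths in mm; the calibration is good to about 2 mm. A picture is of the moment at which its call begins. There is no depth.
- env.job_done(): hands the job in, once; it reports no verdict.
The state is a dict: "t": time; "joints": joint angles; "qvel": joint speeds; "tau": joint torques, N m; "eef_pos": TCP position; "tcp_rot": TCP orientation; "ft_force": force on the tool from outside, world axes, zero at the start; "moment": the same for the moment, N m; "opening": opening from 0.0 (shut) to 1.0 (fully open).
Only numpy, scipy, OpenCV 4.12 (cv2) and the standard library are available. Lean on these libraries where they do the work, as an engineer would, in place of code of your own. Each camera call takes 0.05 s, during which the arm holds its last target. There are 200 camera calls.

TASK

The four weighed combustion boats in the dark grey weighing rack are unmarked, so only their place in the row, counted from the rack's hoop handle, tells which sample is which. Move all four to the empty bright steel furnace rack so that they lie in the same sequence counted from its own hoop handle (the boat nearest the weighing rack's hoop goes nearest the furnace rack's hoop, and so on), each centred across both rails in its own seat. Keep the boats level, set them down without dropping them, and leave the crucible and the timer where they stand.

Things in the scene. Friction and masses are not known exactly. Their poses are not given: they have to be found in the camera images.
- boat_a: one of four identical cream ceramic combustion boats, a trough 60 mm long (own y), 13 wide (own x), 10 high, 14 g; origin at the middle of its underside, z up. Grasp across the 13 mm sides at mid length. At the start it lies in the weighing rack's seat near that rack's own y = +63 mm; neighbouring boats are 42 mm apart, middle to middle
- boat_b: one of four identical cream ceramic combustion boats, a trough 60 mm long (own y), 13 wide (own x), 10 high, 14 g; origin at the middle of its underside, z up. Grasp across the 13 mm sides at mid length. At the start it lies in the weighing rack's seat near that rack's own y = +21 mm; neighbouring boats are 42 mm apart, middle to middle
- boat_c: one of four identical cream ceramic combustion boats, a trough 60 mm long (own y), 13 wide (own x), 10 high, 14 g; origin at the middle of its underside, z up. Grasp across the 13 mm sides at mid length. At the start it lies in the weighing rack's seat near that rack's own y = -21 mm; neighbouring boats are 42 mm apart, middle to middle
- boat_d: one of four identical cream ceramic combustion boats, a trough 60 mm long (own y), 13 wide (own x), 10 high, 14 g; origin at the middle of its underside, z up. Grasp across the 13 mm sides at mid length. At the start it lies in the weighing rack's seat near that rack's own y = -63 mm; neighbouring boats are 42 mm apart, middle to middle
- weighing_rack: dark grey rack, holding the boats at the start. Fixed, 220 mm along own y, 66 along x; origin under its centre on the bench. Two comb rails 6 mm thick along y at x = +-22 mm (38 mm free between, for fingers beside a boat). Flat seats 18 mm above the bench at y = +-21, +-63 mm, 24 mm wide, flared to 35 mm at the teeth's tips, 31 mm up. A boat lies across both rails along x, centred on x = 0
- weighing_hoop: fixed hoop handle of the weighing rack, marking where its row begins: upright, 50 mm wide, with a brown wooden sleeve 14 mm thick along the rack's x, top 57 mm above the bench. Origin on the bench under it, 110 mm from the rack's middle at its +y or its -y end (varies); the other end has a plain plate 22 mm high. Axes as the rack's
- furnace_rack: bright steel rack, empty at the start, same pattern. Fixed, 220 mm along own y, 66 along x; origin under its centre on the bench. Two comb rails 6 mm thick along y at x = +-22 mm (38 mm free between, for fingers beside a boat). Flat seats 18 mm above the bench at y = +-21, +-63 mm, 24 mm wide, flared to 35 mm at the teeth's tips, 31 mm up. A boat lies across both rails along x, centred on x = 0
- furnace_hoop: fixed hoop handle of the furnace rack, marking where its row begins: upright, 50 mm wide, with a red-brown ceramic sleeve 14 mm thick along the rack's x, top 57 mm above the bench. Origin on the bench under it, 110 mm from the rack's middle at its +y or its -y end (varies); the other end has a plain plate 22 mm high. Axes as the rack's
- crucible: porcelain crucible standing on the bench between the racks, 38 mm across, 30 mm high; bystander. Origin at the middle of its underside
- timer: white bench timer lying on the bench behind the crucible, 58 x 62 x 18 mm; bystander. Origin at the middle of its underside

How it is judged (in metres and radians):
At the end, for the whole second after the job is handed in: All four boats lie at rest in the furnace rack in the weighing rack's sequence, counted from each hoop: within 8 mm of their seat along the row and 10 mm across it, underside within 4 mm of seat height, within 0.3 rad of square to the row, level within 0.12 rad (((y of weighing_hoop in the frame of weighing_rack above 0 m and y of furnace_hoop in the frame of furnace_rack above 0 m and y of boat_a in the frame of furnace_rack between 0.055 and 0.071 m and y of boat_b in the frame of furnace_rack between 0.013 and 0.029 m and y of boat_c in the frame of furnace_rack between -0.029 and -0.013 m and y of boat_d in the frame of furnace_rack between -0.071 and -0.055 m) or (y of weighing_hoop in the frame of weighing_rack above 0 m and y of furnace_hoop in the frame of furnace_rack below 0 m and y of boat_a in the frame of furnace_rack between -0.071 and -0.055 m and y of boat_b in the frame of furnace_rack between -0.029 and -0.013 m and y of boat_c in the frame of furnace_rack between 0.013 and 0.029 m and y of boat_d in the frame of furnace_rack between 0.055 and 0.071 m) or (y of weighing_hoop in the frame of weighing_rack below 0 m and y of furnace_hoop in the frame of furnace_rack above 0 m and y of boat_a in the frame of furnace_rack between -0.071 and -0.055 m and y of boat_b in the frame of furnace_rack between -0.029 and -0.013 m and y of boat_c in the frame of furnace_rack between 0.013 and 0.029 m and y of boat_d in the frame of furnace_rack between 0.055 and 0.071 m) or (y of weighing_hoop in the frame of weighing_rack below 0 m and y of furnace_hoop in the frame of furnace_rack below 0 m and y of boat_a in the frame of furnace_rack between 0.055 and 0.071 m and y of boat_b in the frame of furnace_rack between 0.013 and 0.029 m and y of boat_c in the frame of furnace_rack between -0.029 and -0.013 m and y of boat_d in the frame of furnace_rack between -0.071 and -0.055 m)) and x of boat_a in the frame of furnace_rack between -0.01 and 0.01 m and z of boat_a in the frame of furnace_rack between 0.014 and 0.022 m and angle between the y axis of each of boat_a, boat_b, boat_c, boat_d and the x axis of furnace_rack, either way round below 0.3 rad and angle between each of boat_a, boat_b, boat_c, boat_d's own z axis and vertical below 0.12 rad and linear speed of each of boat_a, boat_b, boat_c, boat_d below 0.02 m/s and x of boat_b in the frame of furnace_rack between -0.01 and 0.01 m and z of boat_b in the frame of furnace_rack between 0.014 and 0.022 m and x of boat_c in the frame of furnace_rack between -0.01 and 0.01 m and z of boat_c in the frame of furnace_rack between 0.014 and 0.022 m and x of boat_d in the frame of furnace_rack between -0.01 and 0.01 m and z of boat_d in the frame of furnace_rack between 0.014 and 0.022 m); the robot touches nothing.
It fails at once if a boat is tipped more than 0.6 rad, spilling its sample (angle between any of boat_a, boat_b, boat_c, boat_d's own z axis and vertical above 0.6 rad).
It fails at once if a boat is dropped (moves faster than 0.6 m/s while no finger holds it) ((contact force between boat_a and the fingers below 0.05 N and linear speed of boat_a above 0.6 m/s) or (contact force between boat_b and the fingers below 0.05 N and linear speed of boat_b above 0.6 m/s) or (contact force between boat_c and the fingers below 0.05 N and linear speed of boat_c above 0.6 m/s) or (contact force between boat_d and the fingers below 0.05 N and linear speed of boat_d above 0.6 m/s)).
It fails at once if the crucible or the timer is moved more than 20 mm (distance of any of crucible, timer from where it was at the start of the episode above 0.02 m).
It also fails if it takes over 128 s, if anything falls off the work surface, if the arm or the gripper's body presses on something with over 40 N, if the wrist force passes 120 N, or if a joint passes its speed limit or range.

## Working session

There is one attempt and no reset: what is moved stays moved. The work goes in short steps, Python scripts to look and compute and a tool call to move; the robot and the scene stay as the last step left them, time stands still between calls to the robot, and variables do not carry over. Pictures are saved under pics/ and viewed, about 12 in all and at most 16, crops included, and the job is handed in when it is done.

Besides the shell and the picture viewer there is one more tool, called after ">>>" in YAML: its name, and indented under it one key for each argument. servo_tool: Moves the arm, as the interface text tells. Its arguments: {"type":"object","properties":{"plan":{"type":"array","items":{"type":"array","items":{"type":"number"}}}},"required":["plan"]}

```bash
mkdir -p pics; cat > h.py <<'E'
import numpy as np, cv2
from cell import env
def shot(n,f):
    c=env.read_camera(n); cv2.imwrite(f'pics/{f}.png',c['img']); return c
def ray(c,u,v,z):
    K=np.array(c['intrinsics']);R=np.array(c['R']);t=np.array(c['t']).ravel()
    d=R.T@np.linalg.inv(K)@[u,v,1]; o=-R.T@t
    return o+d*(z-o[2])/d[2]
def proj(c,X):
    p=np.array(c['intrinsics'])@(np.array(c['R'])@np.array(X)+np.array(c['t']).ravel()); return p[:2]/p[2]
E
python3 - <<'E'
from h import *
for n in('scene','top'):
    c=shot(n,n+'0'); print(n,(-np.array(c['R']).T@np.array(c['t']).ravel()).round(),np.round(c['R'],2).tolist(),np.round(c['intrinsics'],1).tolist())
print(env.state())
E
```

```text
scene [-83. 428. 985.] [[-0.64, -0.77, -0.01], [-0.59, 0.49, -0.64], [0.5, -0.4, -0.77]] [[494.4, 0.0, 316.2], [0.0, 494.4, 237.3], [0.0, 0.0, 1.0]]
top [ 324.  -68. 1002.] [[0.09, -1.0, 0.0], [-0.97, -0.09, -0.21], [0.21, 0.02, -0.98]] [[486.3, 0.0, 317.5], [0.0, 486.3, 237.0], [0.0, 0.0, 1.0]]
{'t': 0.1, 'joints': array([-1.35761848e+00,  4.91463822e-01,  1.55936130e+00,  3.93826339e-05,
        1.09168342e+00, -1.05622907e-01]), 'qvel': array([ 9.17075970e-04, -2.37974801e-04, -3.56624030e-03, -1.01427619e-03,
        9.24297299e-05, -2.99612587e-04]), 'tau': array([ 3.92100847e-03, -6.13622046e+01, -2.58606023e+01,  6.93714945e-02,
        4.70146572e-02, -6.10221377e-05]), 'eef_pos': array([ 195.86775456, -593.30882898,  214.15157971]), 'tcp_rot': array([-3.14068555e+00, -1.31296592e-04,  3.18782528e-01]), 'ft_force': array([0.26776423, 1.24015104, 0.33209501]), 'moment': array([ 0.06442807, -0.00194544, -0.03995224]), 'opening': 0.9980696452452459}
```

View pics/top0.png

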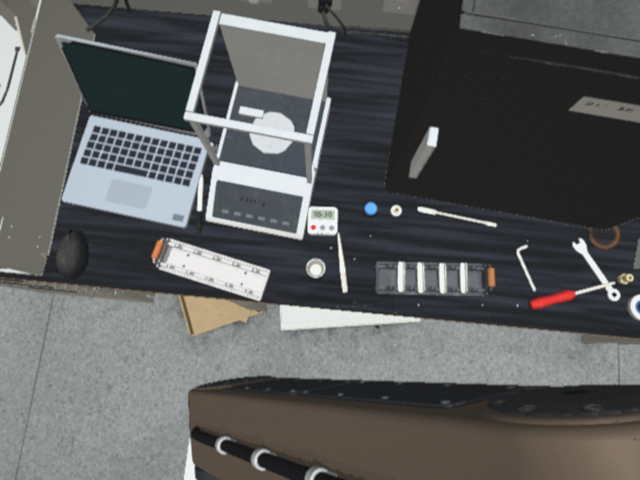

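View pics/scene0.png

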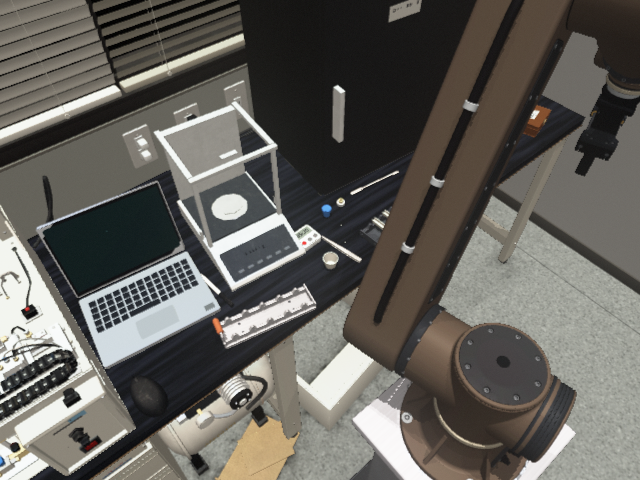

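```bash
python3 - <<'E'
from h import *
a=cv2.imread('pics/top0.png')
x=cv2.resize(a[230:310,145:280],None,fx=5.9,fy=3.7*1.5,interpolation=cv2.INTER_CUBIC)[:, :800]
A=cv2.resize(a[234:304,146:279],None,fx=6,fy=6,interpolation=cv2.INTER_CUBIC)[:300]
A=cv2.resize(a[234:304,146:276],None,fx=4.2,fy=4.2,interpolation=cv2.INTER_CUBIC)
B=cv2.resize(a[250:300,370:500],None,fx=4.2,fy=4.2,interpolation=cv2.INTER_CUBIC)
cv2.imwrite('pics/crops.png',np.vstack([A,B])); print(A.shape,B.shape)
c=env.read_camera('top'); img=c['img']; hsv=cv2.cvtColor(img,cv2.COLOR_BGR2HSV)
# orange sleeves
m=((hsv[...,0]<16)&(hsv[...,1]>110)&(hsv[...,2]>90)).astype(np.uint8)
n,l,s,ce=cv2.connectedComponentsWithStats(m)
for i in range(1,n):
    if s[i,4]>25 and 140<ce[i][0]<520 and 220<ce[i][1]<300: print('sleeve',s[i],ce[i].round(1),ray(c,*ce[i],52).round(1))
def blobs(m,z,x0,x1,y0,y1,amin):
    mm=np.zeros_like(m); mm[y0:y1,x0:x1]=m[y0:y1,x0:x1]
    n,l,s,ce=cv2.connectedComponentsWithStats(mm)
    for i in range(1,n):
        if s[i,4]>amin:
            pts=np.argwhere(l==i)[:,::-1].astype(float)
            P=np.array([ray(c,*p,z)[:2] for p in pts]).astype(np.float32)
            r=cv2.minAreaRect(P)
            print(s[i],ce[i].round(1),'mean',P.mean(0).round(1),'rect',np.round(r[0],1),np.round(r[1],1),round(r[2],1))
g=img.min(2)
print('boats');blobs((g>140).astype(np.uint8),28,375,492,255,300,15)
print('furnace');blobs((g>90).astype(np.uint8),31,148,275,234,304,200)
print('cruc');blobs((g>110).astype(np.uint8),30,300,334,250,284,40)
print('timer');blobs((g>110).astype(np.uint8),18,304,345,200,238,40)
E
```

```text
(294, 546, 3) (210, 546, 3)
sleeve [151 240  13  19 137] [156.9 249.2] [468.2 262.5  52. ]
sleeve [487 268   8  19 133] [490.8 276.6] [ 476.6 -398.8   52. ]
boats
[397 262   9  30 219] [400.9 276.3] mean [ 463.8 -226.8] rect [ 463.7 -226.8] [15.7 59.6] 89.7
[417 262   8  31 230] [420.5 276.9] mean [ 466.3 -266.1] rect [ 466.2 -266.1] [60.8 14.2] 3.0
[439 263   8  31 231] [442.4 277.9] mean [ 468.6 -310.1] rect [ 468.5 -310.3] [61.  14.1] 2.5
[460 263   8  31 228] [463.4 277.6] mean [ 473.3 -352.2] rect [ 472.7 -352.4] [61.1 14.1] 2.0
furnace
[ 152  237  119   65 3824] [212.7 268.8] mean [442.6 152. ] rect [443.9 157.7] [236.5  69.1] 78.0
[148 293  35  11 341] [163.6 298.4] mean [374.4 240.5] rect [375.5 237.9] [19.8 68.7] 5.4
[184 296  72   8 349] [210.6 300.6] mean [379.1 147. ] rect [382.9 129.8] [ 13.8 141.4] 5.4
cruc
[306 258  20  20 320] [315.3 267.5] mean [464.9 -53.4] rect [465.  -53.8] [38.6 38.3] 5.5
timer
[304 200  37  38 999] [320.7 219.5] mean [568.1 -54.7] rect [570.8 -57. ] [79.8 74.4] 5.8
```

View pics/crops.png

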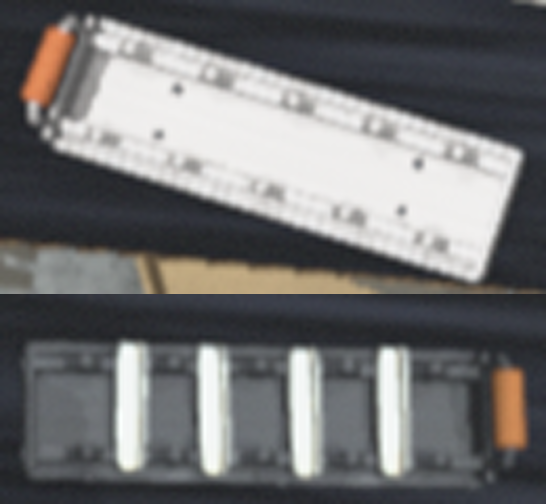

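```bash
python3 - <<'E'
from h import *
c=env.read_camera('top'); s=env.read_camera('scene')
f=lambda u,v:(146+u/4.2-.5+.12,234+v/4.2-.5+.12)
for n,p,z in [('topedge0',(105,18),3),('topedge1',(522,150),3),('bot0',(50,148),3),('bot1',(480,280),3),('top1@22',(522,150),22),('bot1@22',(480,280),22)]: print(n,ray(c,*f(*p),z).round(1))
T=[(137,50),(215,76),(298,102),(378,128),(460,153)];B=[(103,138),(184,163),(266,190),(349,215),(431,243)]
for a,b in zip(T,B):
    P,Q=ray(c,*f(*a),31),ray(c,*f(*b),31); print('teeth',P[:2].round(1),Q[:2].round(1),((P+Q)/2)[:2].round(1),np.linalg.norm(P-Q).round(1))
# sleeve triangulation
hs=cv2.cvtColor(s['img'],cv2.COLOR_BGR2HSV)
m=((hs[...,0]<16)&(hs[...,1]>110)&(hs[...,2]>90)).astype(np.uint8)
n,l,st,ce=cv2.connectedComponentsWithStats(m)
for i in range(1,n):
    if st[i,4]>25 and 200<ce[i][0]<240 and 300<ce[i][1]<350: print('scene sleeve',st[i],ce[i].round(1),ray(s,*ce[i],50).round(1),'top',ray(c,156.9,249.2,50).round(1))
print('pred centre in scene',proj(s,[444,153,0]))
cv2.imwrite('pics/s_crop.png',cv2.resize(s['img'][275:355,205:325],None,fx=6,fy=6,interpolation=cv2.INTER_CUBIC))
E
```

```text
topedge0 [502.2 254.9   3. ]
topedge1 [456.   40.1   3. ]
bot0 [434.9 271.6   3. ]
bot1 [390.8  53.2   3. ]
top1@22 [453.5  38.1  22. ]
bot1@22 [389.5  50.8  22. ]
teeth [483.1 227.9] [439.  237.6] [461.  232.8] 45.1
teeth [474.  188.6] [430.8 197.2] [452.4 192.9] 44.1
teeth [465.2 147. ] [421.6 156.4] [443.4 151.7] 44.6
teeth [456.3 107.1] [413.6 115.4] [435.  111.3] 43.6
teeth [448.1  66.5] [404.1  75. ] [426.1  70.7] 44.8
scene sleeve [212 318  11  17 102] [217.  325.2] [468.1 261.6  50. ] top [468.5 263.2  50. ]
pred centre in scene [266.68340417 316.50087331]
```

View pics/s_crop.png

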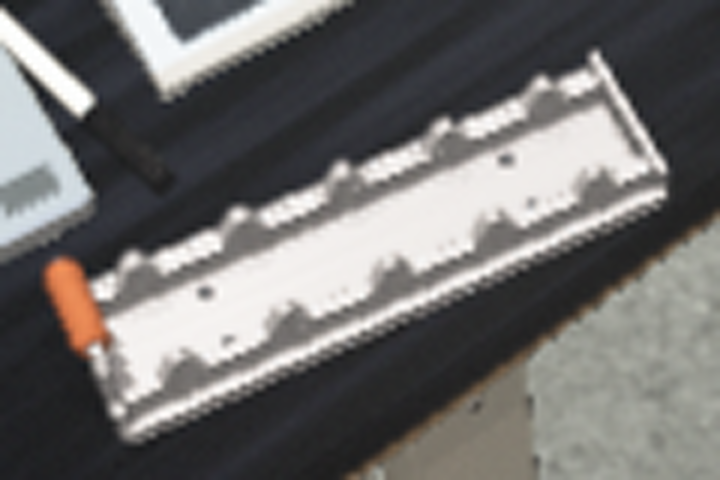

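```bash
cat > go.py <<'E'
import sys; from h import *
from scipy.spatial.transform import Rotation as Ro
# go.py "x,y,z,psi" ... : waypoints -> rows in tool axes (m, deg), starting at the measured pose
st=env.state(); p=np.array(st['eef_pos']); r=st['tcp_rot']; psi=np.degrees(r[2])
print('pose',p.round(1),'rpy',np.degrees(r).round(2),'open',round(st['opening'],3),'t',st['t'],'F',np.round(st['ft_force'],1))
for a in sys.argv[1:]:
    q=np.array(list(map(float,a.split(','))))
    d=q[:3]-p; w=q[3]-psi; n=max(1,int(np.ceil(max(np.linalg.norm(d)/39,abs(w)/6))))
    for k in range(n):
        R=Ro.from_euler('xyz',[180,0,psi+w*k/n],degrees=True)
        print((R.inv().apply(d/n)/1000).round(3).tolist(),round(-w/n,1))
    p,psi=q[:3],q[3]; print('--')
E
python3 go.py 473,-352,75,3.5
```

```text
pose [ 195.9 -593.4  214.4] rpy [-179.97   -0.     18.27] open 1.002 t 0.25 F [-0.1  0.4  0.1]
[0.031, -0.013, 0.013] 1.3
[0.03, -0.014, 0.013] 1.3
[0.03, -0.014, 0.013] 1.3
[0.03, -0.015, 0.013] 1.3
[0.029, -0.016, 0.013] 1.3
[0.029, -0.016, 0.013] 1.3
[0.029, -0.017, 0.013] 1.3
[0.028, -0.018, 0.013] 1.3
[0.028, -0.018, 0.013] 1.3
[0.027, -0.019, 0.013] 1.3
[0.027, -0.02, 0.013] 1.3
--
```

>>> servo_tool:
  plan:
    - [0.031, -0.013, 0.013, 0, 0, 1.3, 32]
    - [0.03, -0.014, 0.013, 0, 0, 1.3, 32]
    - [0.03, -0.014, 0.013, 0, 0, 1.3, 32]
    - [0.03, -0.015, 0.013, 0, 0, 1.3, 32]
    - [0.029, -0.016, 0.013, 0, 0, 1.3, 32]
    - [0.029, -0.016, 0.013, 0, 0, 1.3, 32]
    - [0.029, -0.017, 0.013, 0, 0, 1.3, 32]
    - [0.028, -0.018, 0.013, 0, 0, 1.3, 32]

```text
t: 0.92
eef_pos: [400.2, -417.5, 107.8]
tcp_rot: [3.135, -0.001, 0.12]
ft_force: [0.4, -0.8, 0.5]
opening: 0.497
```

```bash
python3 go.py 473,-352,75,3.5
```

```text
pose [ 400.2 -417.5  107.8] rpy [ 1.7961e+02 -3.0000e-02  6.8500e+00] open 0.497 t 0.9167 F [ 0.4 -0.8  0.5]
[0.027, -0.019, 0.011] 1.1
[0.026, -0.019, 0.011] 1.1
[0.026, -0.02, 0.011] 1.1
--
```

>>> servo_tool:
  plan:
    - [0.027, -0.019, 0.011, 0, 0, 1.1, 30]
    - [0.026, -0.019, 0.011, 0, 0, 1.1, 30]
    - [0.026, -0.02, 0.011, 0, 0, 1.1, 30]
    - [0, 0, 0, 0, 0, 0, 30]
    - [0, 0, 0, 0, 0, 0, 30]

```text
t: 1.33
eef_pos: [479.7, -343.0, 69.8]
tcp_rot: [3.138, 0.001, 0.063]
ft_force: [-0.4, 0.1, 0.9]
opening: 0.303
```

```bash
python3 go.py 472.5,-352.3,75,3.5 472.5,-352.3,9,3.5; python3 -c "
from h import *
c=shot('top','t1'); cv2.imwrite('pics/t1c.png',cv2.resize(c['img'][215:325,360:510],None,fx=5,fy=5,interpolation=cv2.INTER_CUBIC))"
```

```text
pose [ 479.7 -343.    69.8] rpy [1.7979e+02 7.0000e-02 3.6300e+00] open 0.303 t 1.3333 F [-0.4  0.1  0.9]
[-0.008, 0.009, -0.005] 0.1
--
[0.0, -0.0, 0.033] -0.0
[0.0, -0.0, 0.033] -0.0
--
```

View pics/t1c.png

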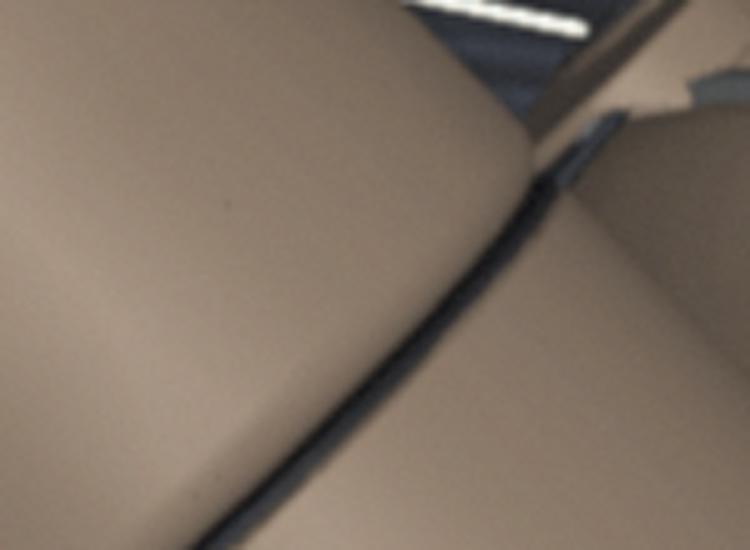

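>>> servo_tool:
  plan:
    - [-0.007, 0.009, 0.01, 0, 0, 0.1, 30]
    - [0, 0, 0.0, 0, 0, 0, 30]
    - [0, 0, 0, 0, 0, 0, 30]

```text
t: 1.63
eef_pos: [471.1, -355.6, 59.7]
tcp_rot: [3.137, 0.001, 0.06]
ft_force: [-0.5, -0.1, 0.8]
opening: 0.295
```

```bash
python3 go.py 472.5,-352.3,40,3.5 
```

```text
pose [ 471.1 -355.6   59.7] rpy [1.7974e+02 3.0000e-02 3.4100e+00] open 0.295 t 1.6333 F [-0.5 -0.1  0.8]
[0.002, -0.003, 0.02] -0.1
--
```

>>> servo_tool:
  plan:
    - [0.001, -0.003, 0.015, -0.2, 0, 0, 30]
    - [0, 0, 0.01, 0, 0, 0, 30]
    - [0, 0, 0.0, 0, 0, 0, 30]
    - [0, 0, 0.0, 0, 0, 0, 30]

```text
t: 1.97
eef_pos: [469.5, -356.6, 34.7]
tcp_rot: [3.132, -0.001, 0.054]
ft_force: [-0.3, -0.2, -0.2]
opening: 0.299
```

>>> servo_tool:
  plan:
    - [0.003, -0.005, 0, 0.5, 0, -0.3, 30]
    - [0, 0, 0, 0, 0, 0, 30]

```text
t: 2.13
eef_pos: [472.1, -351.8, 35.2]
tcp_rot: [-3.141, -0.001, 0.058]
ft_force: [0.7, -0.6, 0.5]
opening: 0.298
```

>>> servo_tool:
  plan:
    - [0, 0, 0, 0, 0, 0, 30]

```text
t: 2.22
eef_pos: [472.4, -351.9, 35.7]
tcp_rot: [3.141, -0.001, 0.058]
ft_force: [-0.0, 0.5, -0.1]
opening: 0.3
```

Good. Descend to z≈9.

>>> servo_tool:
  plan:
    - [0, 0, 0.012, 0, 0, 0, 30]
    - [0, 0, 0.009, 0, 0, 0, 30]
    - [0, 0, 0.004, 0, 0, 0, 30]
    - [0, 0, 0, 0, 0, 0, 30]

```text
t: 2.55
eef_pos: [472.9, -352.0, 9.0]
tcp_rot: [3.14, -0.002, 0.059]
ft_force: [-0.1, 0.5, -0.4]
opening: 0.3
```

>>> servo_tool:
  plan:
    - [0, 0, 0, 0, 0, 0, 30]

```text
t: 2.63
eef_pos: [472.8, -351.8, 8.4]
tcp_rot: [3.141, -0.002, 0.059]
ft_force: [-0.4, -0.4, 1.2]
opening: 0.298
```

Close in place.

>>> servo_tool:
  plan:
    - [0, 0, 0, 0, 0, 0, 8]
    - [0, 0, 0, 0, 0, 0, 8]
    - [0, 0, 0, 0, 0, 0, 8]
    - [0, 0, 0, 0, 0, 0, 5]
    - [0, 0, 0, 0, 0, 0, 5]

```text
t: 3.05
eef_pos: [472.9, -351.9, 8.6]
tcp_rot: [3.141, -0.002, 0.059]
ft_force: [0.6, 0.4, -0.1]
opening: 0.124
```

```bash
python3 go.py 472.5,-352.3,80,3.5 457,212,80,-12.1
```

```text
pose [ 472.9 -351.9    8.6] rpy [ 1.7995e+02 -1.1000e-01  3.3900e+00] open 0.124 t 3.05 F [ 0.6  0.4 -0.1]
[-0.0, 0.0, -0.036] -0.1
[-0.0, 0.0, -0.036] -0.1
--
[0.001, -0.038, -0.0] 1.0
[0.001, -0.038, -0.0] 1.0
[-0.0, -0.038, -0.0] 1.0
[-0.001, -0.038, -0.0] 1.0
[-0.001, -0.038, -0.0] 1.0
[-0.002, -0.038, -0.0] 1.0
[-0.003, -0.038, -0.0] 1.0
[-0.004, -0.037, -0.0] 1.0
[-0.004, -0.037, -0.0] 1.0
[-0.005, -0.037, -0.0] 1.0
[-0.006, -0.037, -0.0] 1.0
[-0.006, -0.037, -0.0] 1.0
[-0.007, -0.037, -0.0] 1.0
[-0.008, -0.037, -0.0] 1.0
[-0.008, -0.037, -0.0] 1.0
--
```

>>> servo_tool:
  plan:
    - [0, 0, -0.008, 0, 0, 0, 5]
    - [0, 0, -0.016, 0, 0, 0, 5]
    - [0, 0, -0.02, 0, 0, 0, 5]
    - [0, 0, -0.016, 0, 0, 0, 5]
    - [0, 0, -0.008, 0, 0, 0, 5]

```text
t: 3.47
eef_pos: [472.0, -351.1, 79.4]
tcp_rot: [-3.14, 0.001, 0.059]
ft_force: [0.5, 0.0, 0.4]
opening: 0.126
```

>>> servo_tool:
  plan:
    - [0.001, -0.015, 0, 0, 0, 1, 5]
    - [0.001, -0.025, 0, 0, 0, 1, 5]
    - [0, -0.035, 0, 0, 0, 1, 5]
    - [0, -0.038, 0, 0, 0, 1, 5]
    - [-0.001, -0.038, 0, 0, 0, 1, 5]
    - [-0.001, -0.038, 0, 0, 0, 1, 5]
    - [-0.002, -0.038, 0, 0, 0, 1, 5]
    - [-0.003, -0.037, 0, 0, 0, 1, 5]

```text
t: 4.13
eef_pos: [471.5, -85.1, 83.9]
tcp_rot: [3.136, -0.01, -0.097]
ft_force: [1.4, -1.3, -0.2]
opening: 0.123
```

```bash
python3 go.py 457,212,75,-12.1
```

```text
pose [471.5 -85.1  83.9] rpy [179.69  -0.56  -5.55] open 0.123 t 4.1333 F [ 1.4 -1.3 -0.2]
[-0.005, -0.037, 0.001] 0.8
[-0.006, -0.037, 0.001] 0.8
[-0.006, -0.037, 0.001] 0.8
[-0.007, -0.037, 0.001] 0.8
[-0.007, -0.036, 0.001] 0.8
[-0.008, -0.036, 0.001] 0.8
[-0.009, -0.036, 0.001] 0.8
[-0.009, -0.036, 0.001] 0.8
--
```

>>> servo_tool:
  plan:
    - [-0.005, -0.037, 0.001, 0, 0.3, 0.8, 5]
    - [-0.006, -0.037, 0.001, 0, 0.2, 0.8, 5]
    - [-0.006, -0.037, 0.001, 0, 0, 0.8, 5]
    - [-0.007, -0.037, 0.001, 0, 0, 0.8, 5]
    - [-0.007, -0.036, 0.001, 0, 0, 0.8, 5]
    - [-0.008, -0.036, 0.001, 0, 0, 0.8, 5]
    - [-0.008, -0.033, 0.001, 0, 0, 0.8, 5]
    - [-0.006, -0.02, 0.001, 0, 0, 0.5, 5]

```text
t: 4.8
eef_pos: [456.3, 208.7, 76.3]
tcp_rot: [3.14, -0.025, -0.209]
ft_force: [1.1, -0.6, 0.8]
opening: 0.129
```

```bash
python3 go.py 457.5,214.6,45,-12.1
```

```text
pose [456.3 208.7  76.3] rpy [179.9   -1.41 -11.97] open 0.129 t 4.8 F [ 1.1 -0.6  0.8]
[-0.0, -0.006, 0.031] 0.1
--
```

>>> servo_tool:
  plan:
    - [0, -0.002, 0.01, 0, -1.2, 0, 5]
    - [0, 0, 0.012, 0, 0, 0, 5]
    - [0, 0, 0, 0, 0, 0, 5]
    - [0, 0, 0, 0, 0, 0, 5]

```text
t: 5.13
eef_pos: [456.3, 215.1, 53.9]
tcp_rot: [3.141, -0.003, -0.202]
ft_force: [1.0, -0.0, -0.5]
opening: 0.124
```

```bash
python3 go.py 457.5,214.6,36,-12.1
```

```text
pose [456.3 215.1  53.9] rpy [ 1.7996e+02 -1.7000e-01 -1.1550e+01] open 0.124 t 5.1333 F [ 1.  -0.  -0.5]
[0.001, 0.0, 0.018] 0.5
--
```

>>> servo_tool:
  plan:
    - [0.001, 0, 0.012, 0, 0, 0.4, 5]
    - [0, 0, 0.012, 0, 0, 0, 5]
    - [0, 0, 0.003, 0, 0, 0, 5]
    - [0, 0, 0, 0, 0, 0, 5]
    - [0, 0, 0, 0, 0, 0, 5]

```text
t: 5.55
eef_pos: [458.9, 211.7, 28.2]
tcp_rot: [3.142, -0.004, -0.213]
ft_force: [1.3, -0.2, 0.4]
opening: 0.129
```

```bash
python3 go.py 457.5,214.6,36,-12.1;  python3 -c "
from h import *
c=shot('scene','s2'); cv2.imwrite('pics/s2c.png',cv2.resize(c['img'][255:365,195:325],None,fx=5,fy=5,interpolation=cv2.INTER_CUBIC))"
```

```text
pose [458.9 211.7  28.2] rpy [180.   -0.2 -12.2] open 0.129 t 5.55 F [ 1.3 -0.2  0.4]
[-0.002, -0.003, -0.008] -0.1
--
```

View pics/s2c.png

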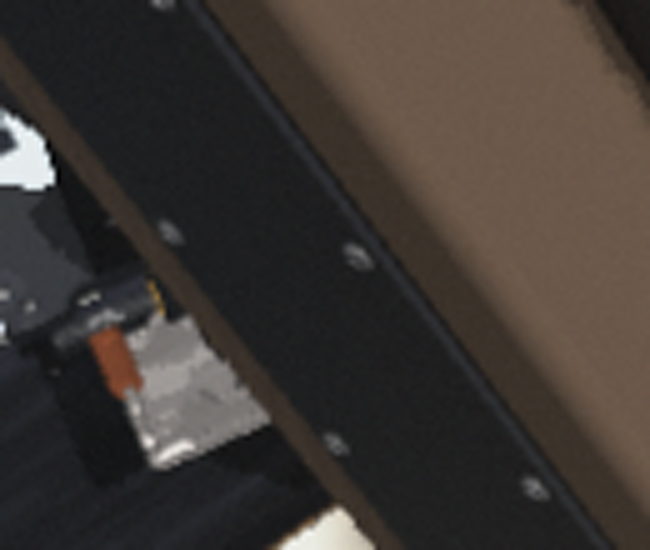

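>>> servo_tool:
  plan:
    - [-0.001, -0.003, 0, 0, 0, 0, 5]
    - [0, 0, 0, 0, 0, 0, 5]
    - [0, 0, 0, 0, 0, 0, 5]

```text
t: 5.85
eef_pos: [459.2, 214.9, 29.9]
tcp_rot: [-3.14, -0.006, -0.214]
ft_force: [0.4, -0.4, -0.5]
opening: 0.13
```

Descend gently to z≈10.

>>> servo_tool:
  plan:
    - [-0.001, 0, 0.008, 0, -0.3, 0, 5]
    - [0, 0, 0.007, 0, 0, 0, 5]
    - [0, 0, 0.003, 0, 0, 0, 5]
    - [0, 0, 0, 0, 0, 0, 5]

```text
t: 6.18
eef_pos: [458.4, 215.5, 10.6]
tcp_rot: [-3.14, -0.001, -0.213]
ft_force: [0.1, -1.0, -0.3]
opening: 0.122
```

>>> servo_tool:
  plan:
    - [0, 0, 0, 0, 0, 0, 5]

```text
t: 6.27
eef_pos: [458.2, 215.4, 10.1]
tcp_rot: [-3.14, -0.0, -0.213]
ft_force: [-0.3, 0.6, 0.5]
opening: 0.125
```

>>> servo_tool:
  plan:
    - [0, 0, 0.0015, 0, 0, 0, 5]
    - [0, 0, 0, 0, 0, 0, 5]
    - [0, 0, 0, 0, 0, 0, 16]
    - [0, 0, 0, 0, 0, 0, 30]
    - [0, 0, 0, 0, 0, 0, 30]
    - [0, 0, 0, 0, 0, 0, 30]

```text
t: 6.77
eef_pos: [458.3, 215.5, 8.5]
tcp_rot: [-3.14, -0.0, -0.213]
ft_force: [-0.7, 0.0, 0.1]
opening: 0.283
```

>>> servo_tool:
  plan:
    - [0, 0, -0.012, 0, 0, 0, 30]
    - [0, 0, -0.025, 0, 0, 0, 30]
    - [0, 0, -0.025, 0, 0, 0, 30]
    - [0, 0, -0.015, 0, 0, 0, 30]

```text
t: 7.1
eef_pos: [456.6, 214.8, 85.3]
tcp_rot: [3.139, 0.006, -0.213]
ft_force: [0.5, -0.3, 0.0]
opening: 0.303
```

```bash
python3 go.py 469,-310,70,3.5
```

```text
pose [456.6 214.8  85.3] rpy [179.87   0.34 -12.21] open 0.303 t 7.1 F [ 0.5 -0.3  0. ]
[0.009, 0.036, 0.001] -1.1
[0.008, 0.037, 0.001] -1.1
[0.007, 0.037, 0.001] -1.1
[0.007, 0.037, 0.001] -1.1
[0.006, 0.037, 0.001] -1.1
[0.005, 0.037, 0.001] -1.1
[0.004, 0.037, 0.001] -1.1
[0.004, 0.037, 0.001] -1.1
[0.003, 0.037, 0.001] -1.1
[0.002, 0.037, 0.001] -1.1
[0.002, 0.037, 0.001] -1.1
[0.001, 0.037, 0.001] -1.1
[0.0, 0.037, 0.001] -1.1
[-0.001, 0.037, 0.001] -1.1
--
```

>>> servo_tool:
  plan:
    - [0.009, 0.03, 0.001, 0, 0, -1.1, 30]
    - [0.008, 0.037, 0.001, 0, 0, -1.1, 30]
    - [0.007, 0.037, 0.001, 0, 0, -1.1, 30]
    - [0.007, 0.037, 0.001, 0, 0, -1.1, 30]
    - [0.006, 0.037, 0.001, 0, 0, -1.1, 30]
    - [0.005, 0.037, 0.001, 0, 0, -1.1, 30]
    - [0.004, 0.037, 0.001, 0, 0, -1.1, 30]
    - [0.004, 0.037, 0.001, 0, 0, -1.1, 30]

```text
t: 7.77
eef_pos: [468.2, -84.0, 82.8]
tcp_rot: [-3.14, -0.007, -0.041]
ft_force: [0.9, 0.5, 0.4]
opening: 0.297
```

```bash
python3 go.py 468.6,-310.2,70,3.5;  python3 -c "
from h import *
c=shot('top','t3'); cv2.imwrite('pics/t3c.png',cv2.resize(c['img'][234:304,146:276],None,fx=6,fy=6,interpolation=cv2.INTER_CUBIC))"
```

```text
pose [468.2 -84.   82.8] rpy [-179.92   -0.39   -2.34] open 0.297 t 7.7667 F [0.9 0.5 0.4]
[0.002, 0.038, 0.002] -1.0
[0.001, 0.038, 0.002] -1.0
[0.0, 0.038, 0.002] -1.0
[-0.0, 0.038, 0.002] -1.0
[-0.001, 0.038, 0.002] -1.0
[-0.002, 0.038, 0.002] -1.0
--
```

View pics/t3c.png

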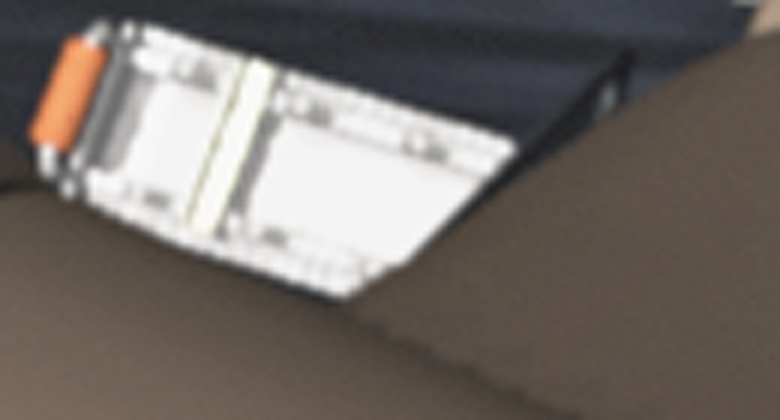

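The boat lies squarely in the first seat by the red hoop: in the crop its ends are at (257,62) and (203,235), midway between the teeth at (197,72)/(312,108) and (150,197)/(268,237). The seat estimates hold, so I'll go on to boat 2.

>>> servo_tool:
  plan:
    - [0.002, 0.038, 0.002, 0, 0, -1, 30]
    - [0.001, 0.038, 0.002, 0, 0, -1, 30]
    - [0, 0.038, 0.002, 0, 0, -1, 30]
    - [0, 0.038, 0.002, 0, 0, -1, 30]
    - [-0.001, 0.034, 0.002, 0, 0, -1, 30]
    - [-0.001, 0.02, 0.002, 0, 0, -0.5, 30]
    - [0, 0.005, 0, 0, 0, 0, 30]
    - [0, 0, 0, 0, 0, 0, 30]

```text
t: 8.48
eef_pos: [468.3, -311.0, 71.1]
tcp_rot: [3.139, -0.011, 0.053]
ft_force: [-0.7, 0.6, -0.1]
opening: 0.302
```

```bash
python3 go.py 468.6,-310.2,35,3.5
```

```text
pose [ 468.3 -311.    71.1] rpy [179.84  -0.63   3.03] open 0.302 t 8.4833 F [-0.7  0.6 -0.1]
[0.0, -0.001, 0.036] -0.5
--
```

>>> servo_tool:
  plan:
    - [0, -0.001, 0.01, 0, -0.5, -0.4, 30]
    - [0, 0, 0.013, 0, 0, 0, 30]
    - [0, 0, 0.008, 0, 0, 0, 30]
    - [0, 0, 0, 0, 0, 0, 30]
    - [0, 0, 0, 0, 0, 0, 30]

```text
t: 8.9
eef_pos: [468.5, -304.5, 37.9]
tcp_rot: [3.14, 0.001, 0.064]
ft_force: [0.4, -0.4, -0.4]
opening: 0.299
```

>>> servo_tool:
  plan:
    - [0, 0.005, 0, 0, 0, 0, 30]
    - [0, 0, 0, 0, 0, 0, 30]
    - [0, 0, 0, 0, 0, 0, 30]

```text
t: 9.15
eef_pos: [469.4, -308.3, 38.4]
tcp_rot: [3.14, 0.001, 0.066]
ft_force: [0.0, 0.5, 0.3]
opening: 0.298
```

>>> servo_tool:
  plan:
    - [-0.001, 0.002, 0.012, 0, 0, 0, 30]
    - [0, 0, 0.011, 0, 0, 0, 30]
    - [0, 0, 0.005, 0, 0, 0, 30]
    - [0, 0, 0, 0, 0, 0, 30]
    - [0, 0, 0, 0, 0, 0, 30]

```text
t: 9.57
eef_pos: [468.5, -310.9, 7.8]
tcp_rot: [3.14, 0.0, 0.066]
ft_force: [0.4, 0.5, 0.2]
opening: 0.3
```

Close and lift, then traverse.

>>> servo_tool:
  plan:
    - [0, 0, 0, 0, 0, 0, 8]
    - [0, 0, 0, 0, 0, 0, 8]
    - [0, 0, 0, 0, 0, 0, 8]
    - [0, 0, 0, 0, 0, 0, 5]
    - [0, 0, 0, 0, 0, 0, 5]

```text
t: 9.98
eef_pos: [468.5, -311.0, 8.0]
tcp_rot: [3.14, 0.0, 0.066]
ft_force: [-0.5, 0.0, 0.5]
opening: 0.125
```

>>> servo_tool:
  plan:
    - [0, 0, -0.008, 0, 0, 0, 5]
    - [0, 0, -0.016, 0, 0, 0, 5]
    - [0, 0, -0.02, 0, 0, 0, 5]
    - [0, 0, -0.016, 0, 0, 0, 5]
    - [0, 0, -0.008, 0, 0, 0, 5]

```text
t: 10.4
eef_pos: [467.8, -310.2, 79.0]
tcp_rot: [-3.141, 0.003, 0.066]
ft_force: [-0.1, 0.5, 0.6]
opening: 0.125
```

```bash
python3 go.py 448.6,171,77,-12.1
```

```text
pose [ 467.8 -310.2   79. ] rpy [-1.7998e+02  1.5000e-01  3.7600e+00] open 0.125 t 10.4 F [-0.1  0.5  0.6]
[0.001, -0.037, 0.0] 1.2
[0.0, -0.037, 0.0] 1.2
[-0.001, -0.037, 0.0] 1.2
[-0.001, -0.037, 0.0] 1.2
[-0.002, -0.037, 0.0] 1.2
[-0.003, -0.037, 0.0] 1.2
[-0.004, -0.037, 0.0] 1.2
[-0.005, -0.037, 0.0] 1.2
[-0.005, -0.037, 0.0] 1.2
[-0.006, -0.037, 0.0] 1.2
[-0.007, -0.036, 0.0] 1.2
[-0.008, -0.036, 0.0] 1.2
[-0.008, -0.036, 0.0] 1.2
--
```

>>> servo_tool:
  plan:
    - [0.001, -0.02, 0, 0, 0, 1.1, 5]
    - [0, -0.03, 0, 0, 0, 1.1, 5]
    - [-0.001, -0.037, 0, 0, 0, 1.1, 5]
    - [-0.001, -0.037, 0, 0, 0, 1.1, 5]
    - [-0.002, -0.037, 0, 0, 0, 1.1, 5]
    - [-0.003, -0.037, 0, 0, 0, 1.1, 5]
    - [-0.004, -0.037, 0, 0, 0, 1.1, 5]
    - [-0.005, -0.037, 0, 0, 0, 1.1, 5]

```text
t: 11.07
eef_pos: [457.1, -35.2, 83.2]
tcp_rot: [3.135, -0.009, -0.105]
ft_force: [1.3, 0.4, -0.4]
opening: 0.131
```

```bash
python3 go.py 448.6,171,77,-12.1
```

```text
pose [457.1 -35.2  83.2] rpy [179.63  -0.51  -6.01] open 0.131 t 11.0667 F [ 1.3  0.4 -0.4]
[-0.005, -0.034, 0.001] 1.0
[-0.006, -0.034, 0.001] 1.0
[-0.006, -0.034, 0.001] 1.0
[-0.007, -0.034, 0.001] 1.0
[-0.007, -0.034, 0.001] 1.0
[-0.008, -0.033, 0.001] 1.0
--
```

>>> servo_tool:
  plan:
    - [-0.004, -0.034, 0.001, 0, -0.2, 1, 5]
    - [-0.004, -0.034, 0.001, 0, -0.2, 1, 5]
    - [-0.005, -0.034, 0.001, 0, -0.2, 1, 5]
    - [-0.006, -0.034, 0.001, 0, -0.2, 1, 5]
    - [-0.007, -0.032, 0.001, 0, -0.2, 1, 5]
    - [-0.006, -0.02, 0.001, 0, 0, 0.7, 5]
    - [-0.002, -0.005, 0, 0, 0, 0, 5]
    - [0, 0, 0, 0, 0, 0, 5]

```text
t: 11.73
eef_pos: [449.3, 176.7, 78.3]
tcp_rot: [3.136, 0.005, -0.204]
ft_force: [-0.3, 0.3, -0.0]
opening: 0.127
```

```bash
python3 go.py 449,173.8,30,-12.1
```

```text
pose [449.3 176.7  78.3] rpy [179.7    0.28 -11.68] open 0.127 t 11.7333 F [-0.3  0.3 -0. ]
[0.0, 0.001, 0.024] 0.2
[0.0, 0.001, 0.024] 0.2
--
```

>>> servo_tool:
  plan:
    - [0, 0.001, 0.012, 0.2, 0, 0.4, 5]
    - [0, 0.001, 0.015, 0, 0, 0, 5]
    - [0, 0, 0.013, 0, 0, 0, 5]
    - [0, 0, 0.004, 0, 0, 0, 5]
    - [0, 0, 0, 0, 0, 0, 5]
    - [0, 0, 0, 0, 0, 0, 5]

```text
t: 12.23
eef_pos: [449.9, 170.1, 34.6]
tcp_rot: [3.141, 0.003, -0.211]
ft_force: [0.7, -0.4, 0.3]
opening: 0.126
```

```bash
python3 go.py 449,173.8,30,-12.1
```

```text
pose [449.9 170.1  34.6] rpy [ 1.7995e+02  1.4000e-01 -1.2110e+01] open 0.126 t 12.2333 F [ 0.7 -0.4  0.3]
[-0.002, -0.003, 0.005] -0.0
--
```

>>> servo_tool:
  plan:
    - [-0.001, -0.004, 0.003, 0, 0, 0, 5]
    - [0, 0, 0, 0, 0, 0, 5]
    - [0, 0, 0, 0, 0, 0, 5]

```text
t: 12.48
eef_pos: [450.7, 173.6, 32.9]
tcp_rot: [3.142, 0.001, -0.213]
ft_force: [0.0, -0.5, 0.2]
opening: 0.127
```

>>> servo_tool:
  plan:
    - [-0.002, 0, 0.009, 0, 0, 0, 5]
    - [0, 0, 0.008, 0, 0, 0, 5]
    - [0, 0, 0.004, 0, 0, 0, 5]
    - [0, 0, 0, 0, 0, 0, 5]
    - [0, 0, 0, 0, 0, 0, 5]

```text
t: 12.9
eef_pos: [448.6, 174.4, 10.2]
tcp_rot: [-3.141, -0.0, -0.212]
ft_force: [-0.2, -0.2, -0.8]
opening: 0.128
```

>>> servo_tool:
  plan:
    - [0, 0, 0.002, 0, 0, 0, 5]
    - [0, 0, 0, 0, 0, 0, 5]
    - [0, 0, 0, 0, 0, 0, 16]
    - [0, 0, 0, 0, 0, 0, 30]
    - [0, 0, 0, 0, 0, 0, 30]
    - [0, 0, 0, 0, 0, 0, 30]

```text
t: 13.4
eef_pos: [448.8, 174.5, 8.1]
tcp_rot: [-3.141, -0.0, -0.212]
ft_force: [0.4, -0.5, 0.7]
opening: 0.282
```

>>> servo_tool:
  plan:
    - [0, 0, -0.012, 0, 0, 0, 30]
    - [0, 0, -0.025, 0, 0, 0, 30]
    - [0, 0, -0.025, 0, 0, 0, 30]
    - [0, 0, -0.012, 0, 0, 0, 30]

```text
t: 13.73
eef_pos: [447.3, 174.0, 82.3]
tcp_rot: [3.139, 0.005, -0.212]
ft_force: [0.1, 0.1, -0.0]
opening: 0.302
```

```bash
python3 go.py 466.2,-266,70,3.5
```

```text
pose [447.3 174.   82.3] rpy [179.87   0.29 -12.15] open 0.302 t 13.7333 F [ 0.1  0.1 -0. ]
[0.009, 0.036, 0.001] -1.3
[0.008, 0.036, 0.001] -1.3
[0.008, 0.036, 0.001] -1.3
[0.007, 0.036, 0.001] -1.3
[0.006, 0.036, 0.001] -1.3
[0.005, 0.036, 0.001] -1.3
[0.004, 0.036, 0.001] -1.3
[0.004, 0.037, 0.001] -1.3
[0.003, 0.037, 0.001] -1.3
[0.002, 0.037, 0.001] -1.3
[0.001, 0.037, 0.001] -1.3
[0.0, 0.037, 0.001] -1.3
--
```

>>> servo_tool:
  plan:
    - [0.009, 0.03, 0.001, 0, 0, -1.3, 30]
    - [0.008, 0.036, 0.001, 0, 0, -1.3, 30]
    - [0.008, 0.036, 0.001, 0, 0, -1.3, 30]
    - [0.007, 0.036, 0.001, 0, 0, -1.3, 30]
    - [0.006, 0.036, 0.001, 0, 0, -1.3, 30]
    - [0.005, 0.036, 0.001, 0, 0, -1.3, 30]
    - [0.004, 0.036, 0.001, 0, 0, -1.3, 30]
    - [0.004, 0.037, 0.001, 0, 0, -1.3, 30]

```text
t: 14.4
eef_pos: [464.7, -119.2, 79.8]
tcp_rot: [3.141, -0.007, -0.011]
ft_force: [1.0, 0.3, 0.2]
opening: 0.3
```

```bash
python3 go.py 466.2,-266.2,70,3.5
```

```text
pose [ 464.7 -119.2   79.8] rpy [179.99  -0.38  -0.62] open 0.3 t 14.4 F [1.  0.3 0.2]
[0.001, 0.037, 0.002] -1.0
[0.0, 0.037, 0.002] -1.0
[-0.001, 0.037, 0.002] -1.0
[-0.001, 0.037, 0.002] -1.0
--
```

>>> servo_tool:
  plan:
    - [0, 0.037, 0.002, 0, -0.2, -1, 30]
    - [0, 0.034, 0.002, 0, -0.2, -1, 30]
    - [0, 0.03, 0.002, 0, -0.2, -1, 30]
    - [-0.001, 0.02, 0.002, 0, 0, -0.7, 30]
    - [0, 0.008, 0, 0, 0, 0, 30]
    - [0, 0, 0.006, 0, 0, 0, 30]
    - [0, 0, 0.01, 0, 0, 0, 30]
    - [0, 0, 0, 0, 0, 0, 30]

```text
t: 15.07
eef_pos: [464.4, -260.9, 55.1]
tcp_rot: [3.139, 0.001, 0.049]
ft_force: [-0.3, -0.8, 0.0]
opening: 0.301
```

```bash
python3 go.py 466.2,-266.2,37,3.5
```

```text
pose [ 464.4 -260.9   55.1] rpy [1.7985e+02 6.0000e-02 2.8400e+00] open 0.301 t 15.0667 F [-0.3 -0.8  0. ]
[0.002, 0.005, 0.018] -0.7
--
```

>>> servo_tool:
  plan:
    - [0.001, 0.005, 0.01, 0, 0, -0.6, 30]
    - [0, 0, 0.007, 0, 0, 0, 30]
    - [0, 0, 0, 0, 0, 0, 30]
    - [0, 0, 0, 0, 0, 0, 30]

```text
t: 15.4
eef_pos: [465.8, -262.0, 35.4]
tcp_rot: [3.141, 0.003, 0.065]
ft_force: [0.1, 0.2, -0.2]
opening: 0.301
```

>>> servo_tool:
  plan:
    - [0, 0.004, 0, 0, 0, 0, 30]
    - [0, 0, 0, 0, 0, 0, 30]
    - [0, 0, 0, 0, 0, 0, 30]

```text
t: 15.65
eef_pos: [466.4, -265.5, 35.4]
tcp_rot: [3.141, 0.003, 0.067]
ft_force: [0.0, 0.4, -0.6]
opening: 0.301
```

>>> servo_tool:
  plan:
    - [0, 0, 0.011, 0, 0, 0, 30]
    - [0, 0, 0.01, 0, 0, 0, 30]
    - [0, 0, 0.004, 0, 0, 0, 30]
    - [0, 0, 0, 0, 0, 0, 30]
    - [0, 0, 0, 0, 0, 0, 30]

```text
t: 16.07
eef_pos: [466.3, -265.7, 7.9]
tcp_rot: [3.141, 0.003, 0.066]
ft_force: [0.6, 0.4, -0.3]
opening: 0.298
```

>>> servo_tool:
  plan:
    - [0, 0, 0, 0, 0, 0, 8]
    - [0, 0, 0, 0, 0, 0, 8]
    - [0, 0, 0, 0, 0, 0, 8]
    - [0, 0, 0, 0, 0, 0, 5]
    - [0, 0, 0, 0, 0, 0, 5]

```text
t: 16.48
eef_pos: [466.4, -265.7, 8.1]
tcp_rot: [3.141, 0.003, 0.066]
ft_force: [0.4, 0.2, -0.8]
opening: 0.125
```

>>> servo_tool:
  plan:
    - [0, 0, -0.008, 0, 0, 0, 5]
    - [0, 0, -0.016, 0, 0, 0, 5]
    - [0, 0, -0.02, 0, 0, 0, 5]
    - [0, 0, -0.016, 0, 0, 0, 5]
    - [0, 0, -0.008, 0, 0, 0, 5]

```text
t: 16.9
eef_pos: [465.7, -265.1, 79.2]
tcp_rot: [-3.14, 0.005, 0.066]
ft_force: [-0.2, -0.0, -0.4]
opening: 0.125
```

```bash
python3 go.py 440,130,77,-12.1
```

```text
pose [ 465.7 -265.1   79.2] rpy [-179.92    0.31    3.79] open 0.125 t 16.9 F [-0.2 -0.  -0.4]
[0.0, -0.036, 0.0] 1.4
[-0.001, -0.036, 0.0] 1.4
[-0.002, -0.036, 0.0] 1.4
[-0.003, -0.036, 0.0] 1.4
[-0.004, -0.036, 0.0] 1.4
[-0.004, -0.036, 0.0] 1.4
[-0.005, -0.036, 0.0] 1.4
[-0.006, -0.035, 0.0] 1.4
[-0.007, -0.035, 0.0] 1.4
[-0.008, -0.035, 0.0] 1.4
[-0.009, -0.035, 0.0] 1.4
--
```

>>> servo_tool:
  plan:
    - [0, -0.02, 0, 0, 0, 1.4, 5]
    - [-0.001, -0.03, 0, 0, 0, 1.4, 5]
    - [-0.002, -0.036, 0, 0, 0, 1.4, 5]
    - [-0.003, -0.036, 0, 0, 0, 1.4, 5]
    - [-0.003, -0.036, 0, 0, 0, 1.4, 5]
    - [-0.004, -0.036, 0, 0, 0, 1.4, 5]
    - [-0.004, -0.036, 0, 0, 0, 1.4, 5]
    - [-0.005, -0.035, 0, 0, 0, 1.4, 5]

```text
t: 17.57
eef_pos: [453.0, 3.5, 83.6]
tcp_rot: [3.137, -0.006, -0.148]
ft_force: [0.1, -0.2, -0.3]
opening: 0.123
```

```bash
python3 go.py 440,131,77,-12.1
```

```text
pose [453.    3.5  83.6] rpy [179.74  -0.33  -8.48] open 0.123 t 17.5667 F [ 0.1 -0.2 -0.3]
[-0.008, -0.031, 0.002] 0.9
[-0.008, -0.031, 0.002] 0.9
[-0.009, -0.031, 0.002] 0.9
[-0.009, -0.031, 0.002] 0.9
--
```

>>> servo_tool:
  plan:
    - [-0.006, -0.032, 0.002, 0, -0.2, 0.9, 5]
    - [-0.007, -0.03, 0.002, 0, -0.2, 0.9, 5]
    - [-0.007, -0.026, 0.002, 0, -0.1, 0.9, 5]
    - [-0.006, -0.018, 0.002, 0, 0, 0.5, 5]
    - [-0.002, -0.005, 0.004, 0, 0, 0, 5]
    - [0, 0, 0.01, 0, 0, 0, 5]
    - [0, 0, 0.01, 0, 0, 0, 5]
    - [0, 0, 0, 0, 0, 0, 5]

```text
t: 18.23
eef_pos: [442.5, 129.2, 52.3]
tcp_rot: [3.139, -0.002, -0.199]
ft_force: [-1.0, 0.0, -0.0]
opening: 0.128
```

```bash
python3 go.py 440.3,133.2,33,-12.1
```

```text
pose [442.5 129.2  52.3] rpy [ 1.7983e+02 -9.0000e-02 -1.1390e+01] open 0.128 t 18.2333 F [-1.  0. -0.]
[-0.003, -0.004, 0.019] 0.7
--
```

>>> servo_tool:
  plan:
    - [-0.003, -0.004, 0.01, 0, 0, 0.6, 5]
    - [0, 0, 0.008, 0, 0, 0, 5]
    - [0, 0, 0, 0, 0, 0, 5]
    - [0, 0, 0, 0, 0, 0, 5]

```text
t: 18.57
eef_pos: [441.0, 131.7, 34.2]
tcp_rot: [3.138, -0.002, -0.21]
ft_force: [0.2, 0.8, -0.8]
opening: 0.129
```

>>> servo_tool:
  plan:
    - [-0.001, -0.001, 0.009, 0.1, 0, 0, 5]
    - [0, 0, 0.009, 0, 0, 0, 5]
    - [0, 0, 0.004, 0, 0, 0, 5]
    - [0, 0, 0, 0, 0, 0, 5]
    - [0, 0, 0, 0, 0, 0, 5]

```text
t: 18.98
eef_pos: [441.0, 131.9, 10.9]
tcp_rot: [3.141, -0.003, -0.211]
ft_force: [0.9, 0.3, -0.2]
opening: 0.128
```

>>> servo_tool:
  plan:
    - [0, -0.001, 0.0025, 0, 0, 0, 5]
    - [0, 0, 0, 0, 0, 0, 5]
    - [0, 0, 0, 0, 0, 0, 5]

```text
t: 19.23
eef_pos: [441.4, 133.0, 8.2]
tcp_rot: [3.141, -0.003, -0.21]
ft_force: [0.5, 0.2, 0.2]
opening: 0.126
```

>>> servo_tool:
  plan:
    - [0, 0, 0, 0, 0, 0, 16]
    - [0, 0, 0, 0, 0, 0, 30]
    - [0, 0, 0, 0, 0, 0, 30]
    - [0, 0, 0, 0, 0, 0, 30]

```text
t: 19.57
eef_pos: [441.6, 133.2, 8.7]
tcp_rot: [3.141, -0.004, -0.21]
ft_force: [0.2, -0.6, 0.1]
opening: 0.288
```

>>> servo_tool:
  plan:
    - [0, 0, -0.012, 0, 0, 0, 30]
    - [0, 0, -0.025, 0, 0, 0, 30]
    - [0, 0, -0.025, 0, 0, 0, 30]
    - [0, 0, -0.012, 0, 0, 0, 30]

```text
t: 19.9
eef_pos: [439.9, 133.0, 82.9]
tcp_rot: [3.139, 0.002, -0.21]
ft_force: [0.0, -0.8, 1.2]
opening: 0.299
```

```bash
python3 go.py 464,-227,70,3.5
```

```text
pose [439.9 133.   82.9] rpy [ 1.7985e+02  1.3000e-01 -1.2050e+01] open 0.299 t 19.9 F [ 0.  -0.8  1.2]
[0.01, 0.035, 0.001] -1.6
[0.009, 0.035, 0.001] -1.6
[0.008, 0.035, 0.001] -1.6
[0.007, 0.035, 0.001] -1.6
[0.006, 0.036, 0.001] -1.6
[0.005, 0.036, 0.001] -1.6
[0.004, 0.036, 0.001] -1.6
[0.003, 0.036, 0.001] -1.6
[0.002, 0.036, 0.001] -1.6
[0.001, 0.036, 0.001] -1.6
--
```

>>> servo_tool:
  plan:
    - [0.01, 0.03, 0.001, 0, 0, -1.6, 30]
    - [0.009, 0.035, 0.001, 0, 0, -1.6, 30]
    - [0.008, 0.035, 0.001, 0, 0, -1.6, 30]
    - [0.007, 0.035, 0.001, 0, 0, -1.6, 30]
    - [0.006, 0.036, 0.001, 0, 0, -1.6, 30]
    - [0.005, 0.036, 0.001, 0, 0, -1.6, 30]
    - [0.004, 0.036, 0.001, 0, 0, -1.6, 30]
    - [0.003, 0.036, 0.001, 0, 0, -1.6, 30]

```text
t: 20.57
eef_pos: [464.6, -156.7, 80.6]
tcp_rot: [3.139, -0.008, 0.035]
ft_force: [0.6, 0.8, 0.2]
opening: 0.296
```

```bash
python3 go.py 464,-226.8,50,3.5
```

```text
pose [ 464.6 -156.7   80.6] rpy [179.86  -0.44   1.98] open 0.296 t 20.5667 F [0.6 0.8 0.2]
[-0.001, 0.035, 0.015] -0.8
[-0.002, 0.035, 0.015] -0.8
--
```

>>> servo_tool:
  plan:
    - [-0.001, 0.028, 0.003, 0, -0.3, -0.5, 30]
    - [-0.001, 0.02, 0.003, 0, -0.1, -0.4, 30]
    - [0, 0.008, 0.005, 0, 0, 0, 30]
    - [0, 0, 0.008, 0, 0, 0, 30]
    - [0, 0, 0.004, 0, 0, 0, 30]
    - [0, 0, 0, 0, 0, 0, 30]
    - [0, 0, 0, 0, 0, 0, 30]

```text
t: 21.15
eef_pos: [464.2, -219.7, 55.6]
tcp_rot: [3.139, -0.001, 0.046]
ft_force: [-0.1, 0.4, 0.3]
opening: 0.303
```

```bash
python3 go.py 464,-226.8,37,3.5
```

```text
pose [ 464.2 -219.7   55.6] rpy [ 1.7983e+02 -8.0000e-02  2.6200e+00] open 0.303 t 21.15 F [-0.1  0.4  0.3]
[-0.001, 0.007, 0.019] -0.9
--
```

>>> servo_tool:
  plan:
    - [0, 0.007, 0.01, 0, 0, -0.8, 30]
    - [0, 0, 0.008, 0, 0, 0, 30]
    - [0, 0, 0, 0, 0, 0, 30]
    - [0, 0, 0, 0, 0, 0, 30]

```text
t: 21.48
eef_pos: [465.1, -224.3, 35.9]
tcp_rot: [3.139, -0.001, 0.066]
ft_force: [0.3, -0.4, -0.1]
opening: 0.298
```

>>> servo_tool:
  plan:
    - [-0.001, 0.003, 0, 0, 0, 0, 30]
    - [0, 0, 0, 0, 0, 0, 30]
    - [0, 0, 0, 0, 0, 0, 30]

```text
t: 21.73
eef_pos: [464.2, -227.2, 35.8]
tcp_rot: [3.139, -0.001, 0.066]
ft_force: [0.0, 0.2, 0.8]
opening: 0.304
```

>>> servo_tool:
  plan:
    - [0, 0, 0.011, 0, 0, 0, 30]
    - [0, 0, 0.01, 0, 0, 0, 30]
    - [0, 0, 0.004, 0, 0, 0, 30]
    - [0, 0, 0, 0, 0, 0, 30]
    - [0, 0, 0, 0, 0, 0, 30]

```text
t: 22.15
eef_pos: [464.2, -227.4, 8.2]
tcp_rot: [3.139, -0.001, 0.066]
ft_force: [-0.5, -0.4, -0.4]
opening: 0.299
```

>>> servo_tool:
  plan:
    - [0, 0, 0, 0, 0, 0, 8]
    - [0, 0, 0, 0, 0, 0, 8]
    - [0, 0, 0, 0, 0, 0, 8]
    - [0, 0, 0, 0, 0, 0, 5]
    - [0, 0, 0, 0, 0, 0, 5]

```text
t: 22.57
eef_pos: [464.3, -227.4, 8.4]
tcp_rot: [3.139, -0.001, 0.066]
ft_force: [-0.9, 0.5, -0.7]
opening: 0.125
```

>>> servo_tool:
  plan:
    - [0, 0, -0.008, 0, 0, 0, 5]
    - [0, 0, -0.016, 0, 0, 0, 5]
    - [0, 0, -0.02, 0, 0, 0, 5]
    - [0, 0, -0.016, 0, 0, 0, 5]
    - [0, 0, -0.008, 0, 0, 0, 5]

```text
t: 22.98
eef_pos: [463.4, -226.7, 79.5]
tcp_rot: [3.141, 0.002, 0.066]
ft_force: [0.1, 0.5, -0.1]
opening: 0.123
```

```bash
python3 go.py 431.5,91,77,-12.1
```

```text
pose [ 463.4 -226.7   79.5] rpy [1.7997e+02 9.0000e-02 3.7600e+00] open 0.123 t 22.9833 F [ 0.1  0.5 -0.1]
[-0.001, -0.035, 0.0] 1.8
[-0.002, -0.035, 0.0] 1.8
[-0.003, -0.035, 0.0] 1.8
[-0.004, -0.035, 0.0] 1.8
[-0.006, -0.035, 0.0] 1.8
[-0.007, -0.035, 0.0] 1.8
[-0.008, -0.035, 0.0] 1.8
[-0.009, -0.034, 0.0] 1.8
[-0.01, -0.034, 0.0] 1.8
--
```

>>> servo_tool:
  plan:
    - [-0.001, -0.02, 0, 0, 0, 1.6, 5]
    - [-0.002, -0.03, 0, 0, 0, 1.6, 5]
    - [-0.003, -0.035, 0, 0, 0, 1.6, 5]
    - [-0.004, -0.035, 0, 0, 0, 1.6, 5]
    - [-0.005, -0.035, 0, 0, 0, 1.6, 5]
    - [-0.005, -0.035, 0, 0, 0, 1.6, 5]
    - [-0.006, -0.034, 0, 0, 0, 1.6, 5]
    - [-0.007, -0.03, 0, 0, 0, 1.6, 5]

```text
t: 23.65
eef_pos: [442.3, 32.1, 83.5]
tcp_rot: [3.137, -0.01, -0.177]
ft_force: [0.1, 1.8, 0.0]
opening: 0.126
```

```bash
python3 go.py 431.5,91,77,-12.1
```

```text
pose [442.3  32.1  83.5] rpy [179.74  -0.59 -10.16] open 0.126 t 23.65 F [0.1 1.8 0. ]
[-0.011, -0.028, 0.003] 1.0
[-0.011, -0.028, 0.003] 1.0
--
```

>>> servo_tool:
  plan:
    - [-0.008, -0.024, 0.003, 0, -0.3, 0.7, 5]
    - [-0.007, -0.014, 0.003, 0, -0.2, 0.4, 5]
    - [-0.003, -0.006, 0.006, 0, 0, 0, 5]
    - [0, 0, 0.009, 0, 0, 0, 5]
    - [0, 0, 0.005, 0, 0, 0, 5]
    - [0, 0, 0, 0, 0, 0, 5]
    - [0, 0, 0, 0, 0, 0, 5]

```text
t: 24.23
eef_pos: [431.3, 85.4, 57.2]
tcp_rot: [3.138, -0.004, -0.191]
ft_force: [-0.1, -0.1, -0.2]
opening: 0.129
```

```bash
python3 go.py 431.7,92.0,33,-12.1
```

```text
pose [431.3  85.4  57.2] rpy [179.78  -0.22 -10.96] open 0.129 t 24.2333 F [-0.1 -0.1 -0.2]
[-0.001, -0.007, 0.024] 1.1
--
```

>>> servo_tool:
  plan:
    - [-0.001, -0.007, 0.01, 0.1, 0, 1, 5]
    - [0, 0, 0.01, 0, 0, 0, 5]
    - [0, 0, 0.003, 0, 0, 0, 5]
    - [0, 0, 0, 0, 0, 0, 5]
    - [0, 0, 0, 0, 0, 0, 5]

```text
t: 24.65
eef_pos: [433.3, 89.9, 34.6]
tcp_rot: [3.14, -0.006, -0.214]
ft_force: [0.1, -0.0, -0.4]
opening: 0.127
```

>>> servo_tool:
  plan:
    - [-0.002, -0.002, 0, 0, -0.2, 0, 5]
    - [0, 0, 0, 0, 0, 0, 5]
    - [0, 0, 0, 0, 0, 0, 5]

```text
t: 24.9
eef_pos: [432.2, 91.8, 35.7]
tcp_rot: [3.14, -0.003, -0.215]
ft_force: [-0.1, 0.2, -0.9]
opening: 0.128
```

>>> servo_tool:
  plan:
    - [0, 0, 0.009, 0, 0, 0, 5]
    - [0, 0, 0.009, 0, 0, 0, 5]
    - [0, 0, 0.005, 0, 0, 0, 5]
    - [0, 0, 0, 0, 0, 0, 5]
    - [0, 0, 0, 0, 0, 0, 5]

```text
t: 25.32
eef_pos: [432.4, 91.8, 10.5]
tcp_rot: [3.141, -0.004, -0.215]
ft_force: [-0.3, 0.4, -0.5]
opening: 0.125
```

>>> servo_tool:
  plan:
    - [0, 0, 0.002, 0, 0, 0, 5]
    - [0, 0, 0, 0, 0, 0, 5]
    - [0, 0, 0, 0, 0, 0, 16]
    - [0, 0, 0, 0, 0, 0, 30]
    - [0, 0, 0, 0, 0, 0, 30]
    - [0, 0, 0, 0, 0, 0, 30]

```text
t: 25.82
eef_pos: [432.5, 91.9, 8.4]
tcp_rot: [3.14, -0.004, -0.214]
ft_force: [0.6, 0.1, 0.1]
opening: 0.283
```

>>> servo_tool:
  plan:
    - [0, 0, -0.012, 0, 0, 0, 30]
    - [0, 0, -0.025, 0, 0, 0, 30]
    - [0, 0, -0.03, 0, 0, 0, 30]
    - [0, 0, -0.025, 0, 0, 0, 30]

```text
t: 26.15
eef_pos: [430.0, 91.8, 99.6]
tcp_rot: [3.138, 0.005, -0.215]
ft_force: [-0.2, -0.2, -0.8]
opening: 0.299
```

>>> servo_tool:
  plan:
    - [0.006, 0.035, -0.002, 0, 0, 0, 30]
    - [0.006, 0.038, -0.002, 0, 0, 0, 30]
    - [0.005, 0.038, -0.002, 0, 0, 0, 30]
    - [0.005, 0.038, -0.002, 0, 0, 0, 30]
    - [0.005, 0.038, -0.002, 0, 0, 0, 30]
    - [0.005, 0.038, -0.002, 0, 0, 0, 30]
    - [0.005, 0.038, 0, 0, 0, 0, 30]
    - [0.005, 0.038, 0, 0, 0, 0, 30]

```text
t: 26.82
eef_pos: [409.5, -217.8, 120.7]
tcp_rot: [3.139, -0.009, -0.201]
ft_force: [1.3, 0.2, -0.1]
opening: 0.299
```

>>> servo_tool:
  plan:
    - [0, 0.038, 0, 0, 0, 0, 30]
    - [0, 0.02, 0, 0, 0, 0, 30]
    - [0, 0, 0, 0, 0, 0, 30]
    - [0, 0, 0, 0, 0, 0, 30]

```text
t: 27.15
eef_pos: [395.8, -284.8, 121.4]
tcp_rot: [3.137, -0.012, -0.209]
ft_force: [0.2, -0.2, 1.0]
opening: 0.304
```

```bash
python3 go.py;  python3 -c "
from h import *
c=shot('top','t4'); cv2.imwrite('pics/t4c.png',cv2.resize(c['img'][190:310,146:346],None,fx=4,fy=4,interpolation=cv2.INTER_CUBIC))"
```

```text
pose [ 395.8 -284.8  121.4] rpy [179.72  -0.7  -11.95] open 0.304 t 27.15 F [ 0.2 -0.2  1. ]
```

View pics/t4c.png

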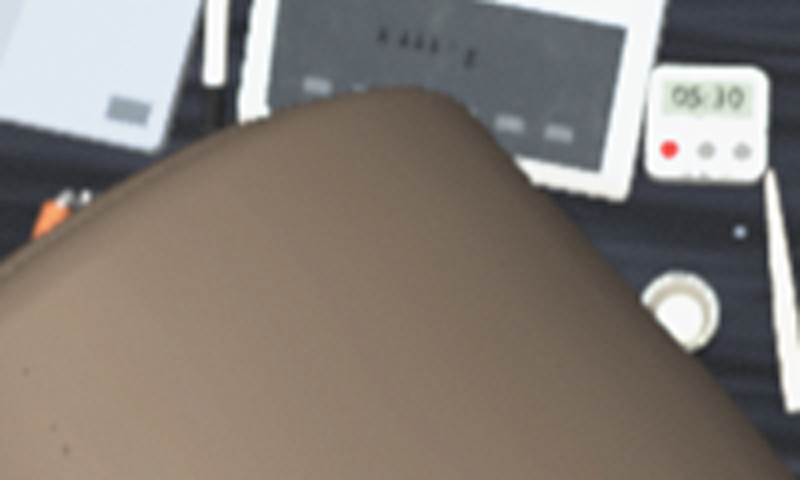

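The crucible (680,310) and timer (707,125) are where they were; the arm's elbow hides the rack. I'll retract toward the start pose.

>>> servo_tool:
  plan:
    - [0.01, 0.036, -0.012, 0, 0, 0, 30]
    - [0.005, 0.037, -0.012, 0, 0, 0, 30]
    - [0, 0.038, -0.012, 0, 0, 0, 30]
    - [-0.005, 0.037, -0.012, 0, 0, 0, 30]
    - [-0.01, 0.036, -0.012, 0, 0, 0, 30]
    - [-0.015, 0.034, -0.01, 0, 0, 0, 30]
    - [-0.015, 0.034, -0.01, 0, 0, 0, 30]
    - [-0.015, 0.03, 0, 0, 0, 0, 30]

```text
t: 27.87
eef_pos: [299.1, -546.5, 205.4]
tcp_rot: [3.141, -0.007, -0.186]
ft_force: [1.0, -0.2, -0.1]
opening: 0.3
```

>>> servo_tool:
  plan:
    - [-0.02, 0.01, 0, 0, 0, 0, 30]
    - [-0.02, 0.01, 0, 0, 0, 0, 30]
    - [-0.02, 0.005, 0, 0, 0, 0, 30]
    - [-0.01, 0, 0, 0, 0, 0, 30]
    - [0, 0, 0, 0, 0, 0, 30]
    - [0, 0, 0, 0, 0, 0, 30]

```text
t: 28.37
eef_pos: [225.4, -557.2, 204.7]
tcp_rot: [-3.142, -0.007, -0.183]
ft_force: [0.2, -1.1, 0.3]
opening: 0.301
```

```bash
python3 go.py;  cat > chk.py <<'E'
from h import *
c=shot('top','t5'); A=cv2.resize(c['img'][230:305,146:346],None,fx=4,fy=4,interpolation=cv2.INTER_CUBIC)
s=shot('scene','s5'); B=cv2.resize(s['img'][275:355,205:335],None,fx=3.5,fy=3.5,interpolation=cv2.INTER_CUBIC)
B=cv2.copyMakeBorder(B,0,0,0,800-B.shape[1],cv2.BORDER_CONSTANT)
cv2.imwrite('pics/t5c.png',np.vstack([A,B]))
a=cv2.imread('pics/top0.png')
for n,(x0,x1,y0,y1),z in [('cruc',(300,334,250,284),30),('timer',(304,345,205,238),18)]:
    for i in (a,c['img']):
        m=(i.min(2)>110)[y0:y1,x0:x1]; p=np.argwhere(m).mean(0)[::-1]+[x0,y0]; print(n,ray(c,*p,z).round(1))
E
python3 chk.py
```

```text
pose [ 225.4 -557.2  204.7] rpy [-180.     -0.41  -10.47] open 0.301 t 28.3667 F [ 0.2 -1.1  0.3]
cruc [464.8 -53.4  30. ]
cruc [464.8 -53.4  30. ]
timer [566.9 -55.8  18. ]
timer [566.9 -55.8  18. ]
```

View pics/t5c.png

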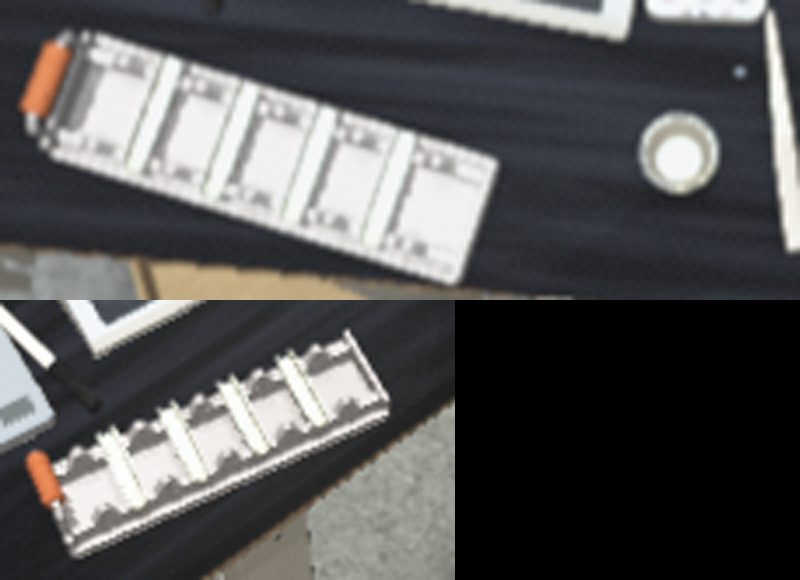

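```bash
python3 - <<'E'
from h import *
c=env.read_camera('top'); a=np.array([.2105,.9776]); b=np.array([.9776,-.2105])
f=lambda u,v:ray(c,146+u/4-.38,230+v/4-.38,28)[:2]
for p,q in [((172,57),(135,172)),((249,81),(212,198)),((328,107),(291,224)),((405,132),(370,247))]:
    P,Q=f(*p),f(*q); m=(P+Q)/2-[444.2,153.2]
    print('row',(m@a).round(1),'across',(m@b).round(1),'len',np.linalg.norm(P-Q).round(1))
E
```

```text
row 61.8 across 1.7 len 61.0
row 20.2 across 1.5 len 61.8
row -22.4 across 1.1 len 61.6
row -63.8 across 1.5 len 60.2
```

All are within about 2 mm of the seats, so I'm handing in.

```bash
python3 -c "
from cell import env
print(env.job_done())"
```

```text
the job is handed in; nothing more can be done
None
```

I moved all four boats to the furnace rack and handed the job in at about 28.5 s of the 128 s limit. The two hoops sit at outer, opposite ends. The boat nearest the weighing rack's hoop therefore went to the seat by the furnace rack's hoop, and the rest followed in order.

**Last top-view check:**
- **Along the row:** boats at +61.8, +20.2, −22.4 and −63.8 mm from the rack centre, against seats at ±63 and ±21 mm.
- **Across the rails:** boats 1.1 to 1.7 mm off centre.
- **Measuring limits:** these figures come from points I read by eye on the enlarged picture. My two early estimates of the furnace rack's centre, from its hoop and from its teeth, differed by about 3–4 mm along the row. I used a point between them.
- **Level:** in the scene view the boats look level between their teeth; I judged this by eye and did not measure it.
- **Bystanders:** the crucible and timer measured the same as at the start.
- **Arm:** it ended clear of everything.

No check failed. `env.job_done()` gives no verdict, so the result itself is unconfirmed.

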